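# Stand the tipped jar back up in its lane

## Robot

A 6-joint arm with a two-finger parallel gripper is mounted at the origin on the work surface. World frame = base frame: x ahead of the robot, y to its left, z up, the work surface at z = 0. Lengths are in mm, angles in rad, forces in N, time in s.
With the tool pointing down it reaches from about 250 to 725 mm from the base axis. Payload 9.7 kg.
Tool frame: the origin (TCP) lies midway between the tips of the shut fingers; the grasp point (between the pads) lies 19 mm behind it; z points along the fingers, y is the direction in which the jaws open and shut (so a half turn about z gives the same grasp; the last joint's range is limited). The gripper opens to 85 mm and grips with 20 to 120 N. Pads are 22 mm wide; open, the fingers measure 114 mm over their backs; the gripper's body (76 mm by 85 mm) begins 54 mm behind the grasp point. The pads swing forward as they close: fully open they stand 13 mm farther back than shut.
Start: joints at [1.345, 0.087, 0.176, 1.66, 0, 1.571], TCP at [123.135, 536.036, 231.284] pointing down, gripper open.
Joint ranges: [-3.13, 3.13], [-0.85, 1.81], [-1.15, 1.24], [-2.2, 2.28], [-1.44, 1.52], [-3.14, 3.14]. Speed limits (rad/s): [2.22, 2.22, 2.57, 3.14, 3.14, 3.14].

## Interface

Orientations are given as a 3x3 rotation matrix whose columns are the frame's x, y, z axes.
In Python, from cell import * gives the robot as it stands.
- The arm moves only by the tool play_rows, never from a script. Its argument "series" is a list of rows, each an object of numbers: "x", "y", "z": the shift along the tool's x, y, z in units of 25 mm (1.0 is 25 mm); "rx", "ry", "rz": the turn, a rotation vector about the tool's x, y, z in units of 5 degrees (1.0 is 5 degrees). A call has 1 to 12 rows; each row shifts and turns the pose as measured when the row begins, along the tool's axes as they then stand; what a row does not reach is not made up. A row lasts 1/12 s, in which the tool goes at most 41.7 mm and 7.16 degrees, less where a joint would pass 70% of its speed; a pose out of reach is approached as far as the arm can. A call is refused whole if a number of a shift passes 1 or a number of a turn 1, either way. A call with a gripper value outside its range is refused whole. "jaw" is the closure, from 0 (fully open) to 1 (shut), set as the call begins (left out, the last holds). The fingers move at their own pace and stop on an object; "newtons" is the grip in N (left out, the last holds). Time passes only in rows, so rows that do not move let the fingers close. It gives the time, the measured TCP pose, the force and the opening at its end, in the units of the state.
- state(): the state, without advancing time (a new reading comes with each control period).
- capture(name): name is "side" or "top" or "wrist"; returns the picture (420x560x3 uint8, red, green, blue); there is no depth.
- get_calibration(name): a dict with "intrinsics" (3x3 intrinsics, pixels), "camera_from_world" (4x4, takes a point from world to camera coordinates); the wrist camera has in their place "mount" (4x4, takes a point from camera to tool coordinates, whose origin is the TCP and whose axes are the flange's). Camera axes: x right, y down, z forward; pixel columns grow to the right and rows downward; lengths in mm; the calibration is good to about 2 mm. The wrist camera is an equidistant fisheye: a pixel r from the principal point sees the ray r / f radians off the axis. A picture is of the moment at which its call begins: read the wrist's pose just before it. get_calibration takes no time and is no camera call.
- close_job(): hands the job in, once; it reports no verdict.
Trained networks look in the newest picture that a camera, given by its name, has taken for a name from the list of things; names that differ only in an ending like _2 or _b are one class to them, and where a whole thing is asked for, a point or a joint stands for the part that bears it (a point fixed in the world has none). Each returns a list of dicts, best first, with "score" (0 to 1); they miss things now and then, are a little off and sometimes report something else, mostly with a low value. They report only what shows in the picture. A call takes as long as a camera call. They do not tell look-alikes from the thing itself.
- outline_of(camera, label): "region" (420x560 bool, what is visible of it) and "bbox" ([left, top, right, bottom] in pixels, round what is visible of it).
- spot_point(camera, label): "xy" ([column, row] in pixels: a listed point, or the origin of a listed thing).
The state is a dict: "t": time; "q": joint angles; "qvel": joint speeds; "tau": joint torques, N m; "ee_pos": TCP position; "eef_rot": TCP orientation; "force": force on the tool from outside, world axes, zero at the start; "moment": the same for the moment, N m; "grip_width": finger opening in mm.
Only numpy, scipy, OpenCV 4.12 (cv2) and the standard library are available. Lean on these libraries where they do the work, as an engineer would, in place of code of your own. Each camera call takes 0.05 s, during which the arm holds its last target. There are 200 camera calls.

## Task

On the packing bench by the drying cabinet, one of the three tall amber jars in the red-railed tray has tipped over in its lane. Stand it back upright on its base in the middle of that same lane, in line with the two jars still standing in the row, and leave those two standing where they are.

Things in the scene. Friction and masses are not known exactly. Their poses are not given: they have to be found in the camera images.
- tipped_jar_center (a point): The tipped jar: eight-sided amber glass jar, 46 mm across flats, 110 mm tall, straight sides to 84 mm above the base, round steel lid 40 mm wide and 18 mm high; about 0.18 kg. The point: its centre on the axis, 55 mm from base and from lid top; z axis runs from base to lid. It starts lying on the tray floor in one of the three lanes, on one of its flats, lid roughly towards the robot.
- jar_a_center (a point): A jar of the row that still stands: eight-sided amber glass jar, 46 mm across flats, 110 mm tall, straight sides to 84 mm above the base, round steel lid 40 mm wide and 18 mm high; about 0.18 kg. The point: its centre on the axis, 55 mm from base and from lid top; z axis runs from base to lid. Which of the lanes it stands in varies.
- jar_b_center (a point): The other standing jar: eight-sided amber glass jar, 46 mm across flats, 110 mm tall, straight sides to 84 mm above the base, round steel lid 40 mm wide and 18 mm high; about 0.18 kg. The point: its centre on the axis, 55 mm from base and from lid top; z axis runs from base to lid. Which of the lanes it stands in varies.
- rack: Fixed wooden tray, 394 mm wide (y). Origin: at bench level, below the middle of the jar row; x to its back (away from robot), y along the row, z up. Floor top 8 mm up, x -150 to +120 mm. Three lanes along x, centre lines y = -128, 0, +128 mm, 118 mm free width, red rails between 8 mm above floor; front lip 16, back board 30 mm high. Jars stand at x = 0, one a lane; tins to 70 mm tall at x = 80 mm.
Not all that is in view belongs to the job. Leave any blue or pink look-alike of the part that bears tipped_jar_center alone.

How it is judged:
By the outcome, as a careful person would: the job done as asked, in the order asked, and still so for the second after the job is handed in, with the robot touching nothing.
It also fails if it takes over 35 s, if anything falls off the work surface, if the arm or the gripper's body presses on something with over 40 N, if the wrist force passes 120 N, or if a joint passes its speed limit or range.

## Working session

There is one attempt and no reset: what is moved stays moved. The work goes in short steps, Python scripts to look and compute and a tool call to move; the robot and the scene stay as the last step left them, time stands still between calls to the robot, and variables do not carry over. Pictures are saved under pics/ and viewed, on a budget of 10 in all, crops included, one or two more only if the job needs it, and the job is handed in when it is done.

Besides the shell and the picture viewer there is one more tool, called after "Request:" in YAML: its name, and indented under it one key for each argument. play_rows: Moves the arm, as the interface text tells. Its arguments: {"type":"object","properties":{"series":{"type":"array","items":{"type":"object","properties":{"x":{"type":"number"},"y":{"type":"number"},"z":{"type":"number"},"rx":{"type":"number"},"ry":{"type":"number"},"rz":{"type":"number"}}}},"jaw":{"type":"number"},"newtons":{"type":"number"}},"required":["series"]}

```bash
mkdir -p pics; ls; python3 - <<'E'
from cell import *
import cv2,numpy as np
s=state();print(s['t'],s['ee_pos'],s['eef_rot'])
for c in ["side","top"]:
    im=capture(c);cv2.imwrite(f"pics/{c}0.png",im[:,:,::-1])
    k=get_calibration(c);print(c,np.round(k['intrinsics'],1).tolist(),np.round(k['camera_from_world'],3).tolist())
    for l in ["tipped_jar_center","rack"]:
        for d in spot_point(c,l)[:5]:print(c,l,d)
E
```

```text
pics
0.0 [123.0834465  535.82446447 230.58497573] [[-9.74609083e-01  2.23912995e-01 -3.24279390e-04]
 [ 2.23913228e-01  9.74608242e-01 -1.28141550e-03]
 [ 2.91197832e-05 -1.32148963e-03 -9.99999126e-01]]
side [[545.0, 0.0, 294.1], [0.0, 545.0, 204.2], [0.0, 0.0, 1.0]] [[0.965, -0.261, -0.015, -482.444], [-0.204, -0.718, -0.666, 256.964], [0.163, 0.646, -0.746, 1284.47], [0.0, 0.0, 0.0, 1.0]]
side tipped_jar_center {'xy': [300.9, 210.8], 'score': 0.88}
side tipped_jar_center {'xy': [334.4, 154.3], 'score': 0.82}
side tipped_jar_center {'xy': [218.0, 228.5], 'score': 0.76}
side tipped_jar_center {'xy': [317.7, 126.7], 'score': 0.71}
side rack {'xy': [333.3, 249.6], 'score': 0.63}
top [[399.0, 0.0, 279.2], [0.0, 399.0, 210.5], [0.0, 0.0, 1.0]] [[-0.007, -1.0, 0.011, 131.961], [-0.999, 0.007, -0.035, 527.795], [0.035, -0.011, -0.999, 922.717], [0.0, 0.0, 0.0, 1.0]]
top tipped_jar_center {'xy': [196.8, 134.8], 'score': 0.81}
top tipped_jar_center {'xy': [125.5, 138.0], 'score': 0.74}
top tipped_jar_center {'xy': [270.3, 194.8], 'score': 0.65}
top tipped_jar_center {'xy': [272.7, 294.0], 'score': 0.65}
top rack {'xy': [323.7, 174.9], 'score': 0.62}
```

View pics/side0.png

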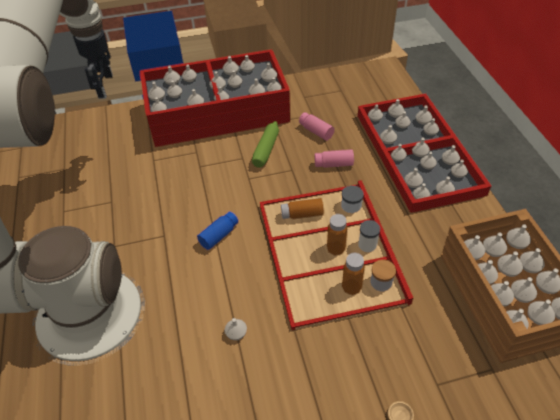

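View pics/top0.png

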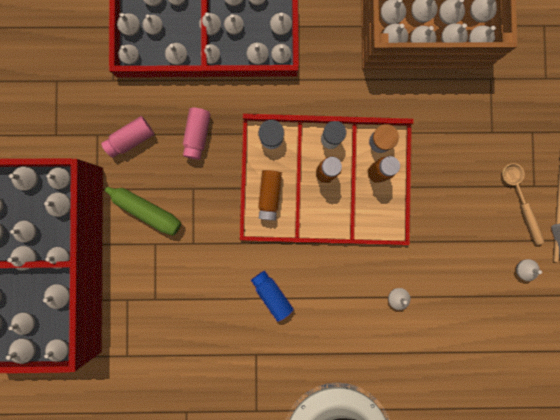

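The tipped jar lies in the +y lane at top pixel (270,195) and side pixel (301,211), with its lid toward the robot. The two other lanes have standing jars at top pixels (330,170) and (384,170). The blue and pink ones are look-alikes.

```bash
cat > h.py <<'E'
from cell import *
import cv2,numpy as np
def P(c):
    k=get_calibration(c);return np.array(k['intrinsics'])@np.array(k['camera_from_world'])[:3]
def tri(a,b):
    X=cv2.triangulatePoints(P('top'),P('side'),np.array(a,float).reshape(2,1),np.array(b,float).reshape(2,1));return (X[:3]/X[3]).ravel()
def onz(c,uv,z):
    p=P(c);H=p[:,[0,1,3]].copy();H[:,2]+=p[:,2]*z
    v=np.linalg.solve(H,[uv[0],uv[1],1]);return v[:2]/v[2]
E
python3 - <<'E'
from h import *
for c in ["top","side"]:
    im=capture(c)
    for d in spot_point(c,"jar_a_center")[:6]:print(c,d,onz(c,d['xy'],63).round(1))
    for d in spot_point(c,"tipped_jar_center")[:5]:print(c,d,onz(c,d['xy'],31).round(1))
    for d in outline_of(c,"tipped_jar_center")[:5]:
        b=d['bbox']
        ys,xs=np.nonzero(d['region']);print(c,d['score'],b,cv2.minAreaRect(np.stack([xs,ys],1).astype(np.float32)))
print('tri tip',tri([270.3,194.8],[300.9,210.8]))
# lid top / base end, top view
for uv in [(271,171),(268,218)]:print(uv,onz('top',uv,31).round(1))
# tray corners (outer) roughly
for uv in [(246,117),(412,121)]:print('back',onz('top',uv,38).round(1))
for uv in [(241,241),(409,243)]:print('front',onz('top',uv,24).round(1))
im=capture('top');hsv=cv2.cvtColor(im[100:260,230:425],cv2.COLOR_RGB2HSV)
m=(((hsv[...,0]<5)|(hsv[...,0]>175))&(hsv[...,1]>190)&(hsv[...,2]>90)).astype(np.uint8)
print(cv2.minAreaRect(np.argwhere(m)[:,::-1].astype(np.float32)+[230,100] if 0 else (np.argwhere(m)[:,::-1]+np.array([230,100])).astype(np.float32)))
E
```

```text
top {'xy': [385.2, 169.3], 'score': 0.89} [ 616.4 -106.2]
top {'xy': [270.7, 298.9], 'score': 0.95} [328.2 149.1]
top {'xy': [128.8, 136.8], 'score': 0.73} [698.6 470.6]
top {'xy': [195.6, 133.4], 'score': 0.72} [705.7 318.5]
top {'xy': [269.2, 195.7], 'score': 0.68} [561.9 151.1]
top 0.93 [254.2, 272.7, 294.7, 320.8] ((271.7037658691406, 294.9132080078125), (50.517494201660156, 21.588300704956055), 55.61965560913086)
top 0.89 [260.2, 170.1, 281.4, 218.7] ((269.44659423828125, 194.75753784179688), (20.308849334716797, 49.3588752746582), 6.009006023406982)
top 0.79 [103.5, 114.5, 154.7, 157.0] ((127.45781707763672, 137.62741088867188), (24.105255126953125, 51.14506530761719), 56.97612762451172)
top 0.77 [184.1, 105.9, 210.7, 159.9] ((195.71621704101562, 133.2027130126953), (21.86506462097168, 50.14168930053711), 9.462322235107422)
side {'xy': [349.5, 271.4], 'score': 0.95} [610.  -93.5]
side {'xy': [334.3, 158.3], 'score': 0.72} [705.8 313.4]
side {'xy': [301.4, 212.0], 'score': 0.63} [558.6 141.3]
side 0.86 [313.5, 149.2, 355.4, 165.5] ((334.4544372558594, 158.63400268554688), (16.24
[... 196 characters left out ...]
ide 0.8 [283.0, 198.9, 323.0, 220.4] ((302.3780517578125, 208.90243530273438), (17.779478073120117, 43.17873001098633), 83.6598129272461)
side 0.59 [198.1, 210.6, 236.2, 248.9] ((218.3470916748047, 230.31178283691406), (19.548370361328125, 45.451171875), 50.90614318847656)
side 0.31 [259.7, 180.8, 411.7, 328.2] ((336.23529052734375, 252.94119262695312), (135.81993103027344, 125.63343811035156), 75.96376037597656)
tri tip [561.14148648 149.18288164  26.64618876]
(271, 171) [618.4 146.6]
(268, 218) [511.  154.1]
back [741.2 202.7]
back [ 730.4 -176.5]
front [459.  216.3]
front [ 451.5 -169.1]
((325.73004150390625, 179.06463623046875), (169.1608428955078, 126.7004165649414), 1.6602823734283447)
```

Request:
play_rows:
  series:
    - {"z":-0.5}
    - {"z":-0.5}
  jaw: 0

```text
invalid input at $.series[0]: expected keys x, y, z, rx, ry, rz
```

Request:
play_rows:
  series:
    - {"x":-0.97,"y":-0.66,"z":0,"rx":0,"ry":0,"rz":0}
    - {"x":-0.97,"y":-0.66,"z":0,"rx":0,"ry":0,"rz":0}
    - {"x":-0.97,"y":-0.66,"z":0,"rx":0,"ry":0,"rz":0}
    - {"x":-0.97,"y":-0.66,"z":0,"rx":0,"ry":0,"rz":0}
    - {"x":-0.97,"y":-0.66,"z":0,"rx":0,"ry":0,"rz":0}
    - {"x":-0.97,"y":-0.66,"z":0,"rx":0,"ry":0,"rz":0}
    - {"x":-0.97,"y":-0.66,"z":0,"rx":0,"ry":0,"rz":0}
    - {"x":-0.97,"y":-0.66,"z":0,"rx":0,"ry":0,"rz":0}
    - {"x":-0.97,"y":-0.66,"z":0,"rx":0,"ry":0,"rz":0}
    - {"x":-0.97,"y":-0.66,"z":0,"rx":0,"ry":0,"rz":0}
    - {"x":-0.97,"y":-0.66,"z":0,"rx":0,"ry":0,"rz":0}
    - {"x":-0.97,"y":-0.66,"z":0,"rx":0,"ry":0,"rz":0}
  jaw: 0
  newtons: 40

```text
t: 1.75
ee_pos: [368.8, 270.2, 230.5]
eef_rot: [[-0.977, 0.215, 0.001], [0.215, 0.977, 0.002], [-0.001, 0.002, -1.0]]
force: [-0.2, 0.6, -0.1]
grip_width: 85.7
```

Request:
play_rows:
  series:
    - {"x":-1,"y":-0.77,"z":0,"rx":0,"ry":0,"rz":-0.36}
    - {"x":-1,"y":-0.77,"z":0,"rx":0,"ry":0,"rz":-0.36}
    - {"x":-1,"y":-0.77,"z":0,"rx":0,"ry":0,"rz":-0.36}
    - {"x":-1,"y":-0.77,"z":0,"rx":0,"ry":0,"rz":-0.36}
    - {"x":-1,"y":-0.77,"z":0,"rx":0,"ry":0,"rz":-0.36}
    - {"x":0,"y":0,"z":0,"rx":0,"ry":-1,"rz":0}
    - {"x":0,"y":0,"z":0,"rx":0,"ry":-1,"rz":0}
    - {"x":0,"y":0,"z":0,"rx":0,"ry":-1,"rz":0}
    - {"x":0,"y":0,"z":0,"rx":0,"ry":-1,"rz":0}
    - {"x":0,"y":0,"z":0,"rx":0,"ry":-1,"rz":0}

```text
t: 2.58
ee_pos: [491.2, 142.9, 222.3]
eef_rot: [[-0.904, 0.065, 0.424], [0.057, 0.998, -0.031], [-0.425, -0.004, -0.905]]
force: [-0.2, 0.3, 0.8]
grip_width: 85.6
```

```bash
python3 - <<'E'
from h import *
s=state();print(s['t'],s['q'],s['ee_pos'],s['eef_rot'])
im=capture('wrist');cv2.imwrite('pics/w1.png',im[:,:,::-1])
k=get_calibration('wrist');print({a:np.round(b,3).tolist() for a,b in k.items()})
for l in ["tipped_jar_center","jar_a_center","rack"]:
    for d in spot_point('wrist',l)[:5]:print(l,d)
E
```

```text
2.5833 [ 0.38880672 -0.41886955 -0.35407687  1.2380857  -0.19069675  0.41407441] [491.20710773 142.8513437  222.33314995] [[-0.90354466  0.06468772  0.42358298]
 [ 0.05676641  0.99789654 -0.03130594]
 [-0.4247171  -0.00424103 -0.90531619]]
{'intrinsics': [[325.192, 0.0, 274.463], [0.0, 325.192, 210.866], [0.0, 0.0, 1.0]], 'mount': [[0.0, -0.95, -0.311, 79.953], [1.0, 0.0, 0.0, 0.929], [-0.0, -0.311, 0.95, -142.102], [0.0, 0.0, 0.0, 1.0]]}
tipped_jar_center {'xy': [288.7, 165.6], 'score': 0.83}
tipped_jar_center {'xy': [410.4, 241.0], 'score': 0.71}
tipped_jar_center {'xy': [497.7, 229.9], 'score': 0.69}
jar_a_center {'xy': [94.7, 228.9], 'score': 0.69}
rack {'xy': [187.0, 187.6], 'score': 0.77}
```

View pics/w1.png

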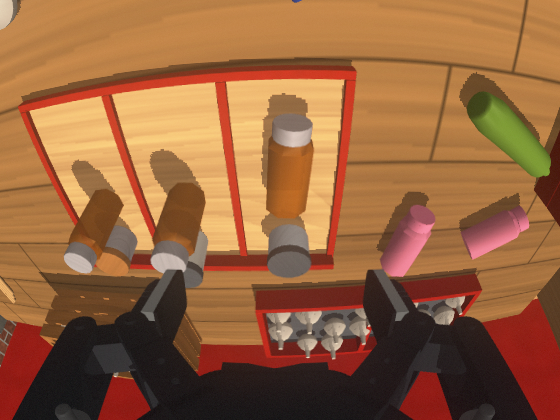

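The wrist view shows the tipped jar's lid at (292,130) and its base at (287,215), with the tin right behind the base. The lids of the standing jars are at (170,262) and (80,262).

```bash
cat >> h.py <<'E'
def wz(uv,z,s):
    k=get_calibration('wrist');K=np.array(k['intrinsics']);M=np.array(k['mount'])
    d=(np.array(uv,float)-K[:2,2])/K[0,0];t=np.linalg.norm(d)
    ray=np.array([*(d/t*np.sin(t)),np.cos(t)]);R=np.array(s['eef_rot']);p=np.array(s['ee_pos'])
    o=p+R@M[:3,3];v=R@M[:3,:3]@ray;return (o+v*(z-o[2])/v[2]).round(1)
E
python3 - <<'E'
from h import *
s=state()
print('tip',wz((288.7,165.6),31,s));print('lid top edge of axis',wz((292,117),40,s),wz((287,217),31,s),wz((293,130),50,s))
# sides of the jar body near lid and base for the yaw
for v,l,r in [(155,269,312),(205,267,306)]:print('mid',v,wz(((l+r)/2,v),45,s))
for n,uv in [('lidR',(79,262)),('lidM',(170,262))]:print(n,wz(uv,118,s))
print('jarR',wz((94.7,228.9),63,s))
for n,uv in [('rail L',(341,170)),('railLM',(236,170)),('railLM far',(242,250)),('railLM near',(222,85)),('railL far',(333,255)),('railL near',(350,78))]:print(n,wz(uv,16,s))
for o in outline_of('wrist','tipped_jar_center')[:1]:
    m=o['region'];print(o['bbox'])
    for v in range(150,216,10):
        c=np.nonzero(m[v])[0];print(v,c[0],c[-1],wz((c[0],v),31,s)[:2],wz((c[-1],v),31,s)[:2])
E
```

```text
tip [560.1 154.6  31. ]
lid top edge of axis [497.5 159.8  40. ] [636.8 149.9  31. ] [506.2 160.   50. ]
mid 155 [537.4 156.8  45. ]
mid 205 [604.4 150.1  45. ]
lidR [612.9 -93.4 118. ]
lidM [610.9  27.4 118. ]
jarR [613.7 -94.   63. ]
rail L [579.7 215.   16. ]
railLM [572.9  94.1  16. ]
railLM far [714.   82.5  16. ]
railLM near [468.8  93.6  16. ]
railL far [734.  215.2  16. ]
railL near [467.7 218.6  16. ]
[382.3, 207.3, 431.9, 272.6]Traceback (most recent call last):
  File "<stdin>", line 12, in <module>
IndexError: index 0 is out of bounds for axis 0 with size 0
```

```bash
python3 - <<'E'
import cv2,numpy as np
t=cv2.imread('pics/top0.png')[150:190,310:410];s=cv2.imread('pics/side0.png')[210:290,305:405]
im=np.vstack([cv2.resize(a,None,fx=5,fy=5,interpolation=cv2.INTER_CUBIC) for a in (t,s)])
for i in range(0,100,10):
    cv2.line(im,(i*5,0),(i*5,6),(255,255,255),1);cv2.line(im,(0,i*5),(6,i*5),(255,255,255),1);cv2.line(im,(0,200+i*5),(6,200+i*5),(255,255,0),1)
cv2.imwrite('pics/c1.png',im)
E
```

```text
(no output)
```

View pics/c1.png

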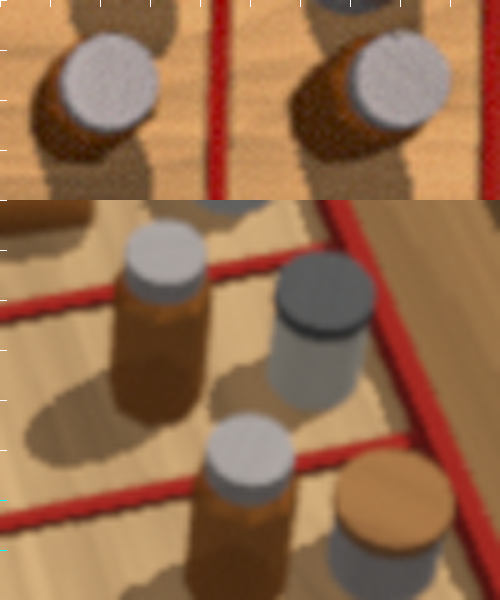

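The crop puts the lid centres at top pixels (332,166.4) and (390,166), and side pixels (338.2,220.4) and (355.2,259.8).

```bash
python3 - <<'E'
from h import *
for n,t,sd in [('M',(332,166.4),(338.2,220.4)),('R',(390,166),(355.2,259.8))]:
    t=np.array(t)-.0
    print(n,tri(t,sd).round(1),'top',onz('top',t,118).round(1),'side',onz('side',sd,118).round(1))
print('rails top at row', [onz('top',u,16).round(1) for u in [(243.5,170),(300.5,170),(353.6,170),(408,170)]])
print('tip side',onz('side',(302.4,208.9),31),'top',onz('top',(269.4,194.8),31))
E
```

```text
M [616.3  19.3 117.3] top [615.5  19.5] side [616.5  18.7]
R [ 616.8 -101.4  116.8] top [ 615.7 -100.9] side [ 617.  -102.2]
rails top at row [array([623.1, 210.5]), array([622.3,  78.2]), array([621.7, -45.5]), array([ 620.9, -172.6])]
tip side [564.10136644 151.09997608] top [563.91635368 150.60278059]
```

Request:
play_rows:
  series:
    - {"x":0,"y":0.1,"z":0.5,"rx":0.1,"ry":-1,"rz":0.2}
    - {"x":0,"y":0.1,"z":0.5,"rx":0,"ry":-1,"rz":0}
    - {"x":0,"y":0.1,"z":0.3,"rx":0,"ry":-1,"rz":0}
    - {"x":0,"y":0.1,"z":0,"rx":0,"ry":-1,"rz":0}
    - {"x":0,"y":0.1,"z":0,"rx":0,"ry":0,"rz":0}
  jaw: 0.2

```text
t: 3.25
ee_pos: [513.6, 155.1, 196.5]
eef_rot: [[-0.704, 0.087, 0.705], [0.058, 0.996, -0.065], [-0.708, -0.005, -0.706]]
force: [-0.9, -0.7, -0.5]
grip_width: 68.4
```

```bash
cat >> h.py <<'E'
def log():
    import json
    s=state();s={k:np.array(v).tolist() for k,v in s.items()};open('log.txt','a').write(json.dumps(s)+'\n')
    R=np.array(s['eef_rot']);z=R[:,2];y=R[:,1]
    print('t',round(s['t'],2),'p',np.round(s['ee_pos'],1),'pitch',round(float(np.degrees(np.arctan2(-z[2],z[0]))),1),'yaw',round(float(np.degrees(np.arctan2(-y[0],y[1]))),1),'yz',round(float(y[2]),3),'q',np.round(s['q'],3),'w',round(s['grip_width'],1),'F',np.round(s['force'],1))
    return s
def go(target,s):
    R=np.array(s['eef_rot']);print('tool units to go',((R.T@(np.array(target)-np.array(s['ee_pos'])))/25).round(2))
E
python3 - <<'E'
from h import *
s=log();go([495,157,90],s);go([565.5,150.6,19],s)
E
```

```text
t 3.25 p [513.6 155.1 196.5] pitch 45.0 yaw -5.0 yz -0.005 q [ 0.507 -0.65  -0.692  0.837 -0.411  0.443] w 68.4 F [-0.9 -0.7 -0.5]
tool units to go [3.54 0.03 2.48]
tool units to go [3.56 0.04 6.49]
```

Request:
play_rows:
  series:
    - {"x":0.89,"y":0,"z":0.6,"rx":0,"ry":0,"rz":0}
    - {"x":0.89,"y":0,"z":0.6,"rx":0,"ry":0,"rz":0}
    - {"x":0.89,"y":0,"z":0.6,"rx":0,"ry":0,"rz":0}
    - {"x":0.89,"y":0,"z":0.6,"rx":0,"ry":0,"rz":0}
    - {"x":0,"y":0,"z":0,"rx":0,"ry":0,"rz":0}

```text
t: 3.67
ee_pos: [496.9, 160.1, 95.4]
eef_rot: [[-0.712, 0.085, 0.697], [0.06, 0.996, -0.061], [-0.7, -0.002, -0.714]]
force: [-0.0, 0.1, -0.5]
grip_width: 68.5
```

```bash
python3 - <<'E'
from h import *
s=log();go([565.5,150.6,19],s)
im=capture('wrist').copy();cv2.imwrite('pics/w2.png',im[:,:,::-1])
for d in spot_point('wrist','tipped_jar_center')[:3]:print(d,wz(d['xy'],31,s))
# guess kinematics fit
import json
from scipy.spatial.transform import Rotation as Ro
from scipy.optimize import least_squares
D=[([1.345,0.087,0.176,1.66,0,1.571],[123.135,536.036,231.284],None),([0.38880672,-0.41886955,-0.35407687,1.2380857,-0.19069675,0.41407441],[491.207,142.851,222.333],None)]
D+=[(l['q'],l['ee_pos'],None) for l in map(json.loads,open('log.txt'))]
def fk(q,p):
    a,h,L1,L2,o2,L3,L4=p
    A=q[1];B=q[1]-q[2];C=B+q[3]
    r=a+L1*np.sin(A)+L2*np.cos(B)+o2*np.sin(B)+L3*np.cos(C)
    z=h+L1*np.cos(A)-L2*np.sin(B)+o2*np.cos(B)-L3*np.sin(C)
    d=np.array([np.cos(C)*np.cos(q[4]),0,-np.sin(C)*np.cos(q[4])])
    out=[]
    v=np.array([r,0,z])+L4*(d+np.array([0,sg*np.sin(q[4]),0]))
    return Ro.from_euler('z',q[0]).apply(v)
for sg in (1,-1):
    f=lambda p:np.concatenate([fk(q,p)-x for q,x,_ in D]+[0.003*(np.array(p)-[0,280,300,300,0,100,150])])
    r=least_squares(f,[0,280,300,300,0,100,150]);print(sg,r.x.round(1),r.fun[:-7].round(1))
E
```

```text
t 3.67 p [496.9 160.1  95.4] pitch 45.7 yaw -4.9 yz -0.002 q [ 0.537 -0.657 -0.883  0.674 -0.421  0.472] w 68.5 F [-0.   0.1 -0.5]
tool units to go [ 0.16 -0.14  4.12]
{'xy': [421.0, 260.4], 'score': 0.85} [689.6 315.1  31. ]
{'xy': [520.7, 246.9], 'score': 0.7} [674.2 454.9  31. ]
{'xy': [52.2, 270.3], 'score': 0.44} [ 722.2 -203.9   31. ]
1 [1.000e-01 1.599e+02 4.200e+02 5.187e+02 3.610e+01 1.441e+02 2.850e+02] [-0. -0. -0.  0.  0. -0. -0. -0. -0. -0.  0.  0.]
-1 [ 107.7  255.   449.7  399.7  -50.9  731.4 -282.8] [ -0.1  -0.6   8.   -5.8  -1.9   0.3   8.    5.5 -14.6  -3.   -0.7   6.4]
```

View pics/w2.png

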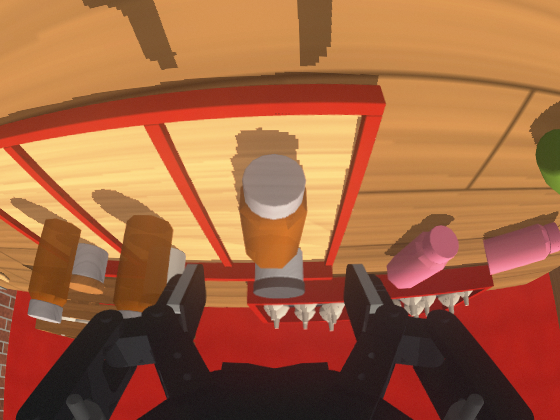

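```bash
cat > k.py <<'E'
from h import *
from scipy.optimize import least_squares
from scipy.spatial.transform import Rotation as Ro
p=[0.1,159.9,420,518.7,36.1,144.1,285]
lo=np.array([-3.13,-.85,-1.15,-2.2,-1.44]);hi=np.array([3.13,1.81,1.24,2.28,1.52])
def fk(q):
    a,h,L1,L2,o2,L3,L4=p;A=q[1];B=q[1]-q[2];C=B+q[3]
    d=np.array([np.cos(C)*np.cos(q[4]),np.sin(q[4]),-np.sin(C)*np.cos(q[4])])
    v=np.array([a+L1*np.sin(A)+L2*np.cos(B)+o2*np.sin(B)+L3*np.cos(C),0,h+L1*np.cos(A)-L2*np.sin(B)+o2*np.cos(B)-L3*np.sin(C)])
    R=Ro.from_euler('z',q[0]);return R.apply(v+L4*d),R.apply(d)
def ik(pos,pitch,yaw=-5):
    c=np.radians(pitch);y=np.radians(yaw);d=np.array([np.cos(c)*np.cos(y),np.cos(c)*np.sin(y),-np.sin(c)])
    best=None
    for q0 in ([.5,-.6,-.8,.7,-.4],[.3,.2,.2,1.6,0],[.2,.7,.5,2,.1],[.2,1,.8,2,.1]):
        r=least_squares(lambda q:np.concatenate([fk(q)[0]-pos,300*(fk(q)[1]-d)]),q0,bounds=(lo,hi))
        if best is None or r.cost<best.cost:best=r
    return best
E
python3 - <<'E'
from k import *
for pt in (90,100,110,115,120,125,130,135):
    c=np.radians(pt);d=np.array([np.cos(c),np.cos(c)*-.087,-np.sin(c)])
    for dz in (0,80):
        r=ik(np.array([622,146,78+dz])+24*d,pt);print(pt,dz,round(r.cost,2),r.x.round(2))
for pt in (25,30,35,40,45):
    c=np.radians(pt);d=np.array([np.cos(c),np.cos(c)*-.087,-np.sin(c)])
    r=ik(np.array([548.5,152,36])+24*d,pt);print(pt,round(r.cost,2),r.x.round(2))
E
```

```text
90 0 0.0 [ 0.23  0.3   0.08  1.35 -0.  ]
90 80 0.0 [ 0.23  0.29  0.22  1.5  -0.  ]
100 0 0.0 [0.21 0.47 0.29 1.56 0.05]
100 80 0.0 [0.21 0.46 0.43 1.71 0.05]
110 0 0.0 [0.19 0.65 0.51 1.77 0.09]
110 80 0.0 [0.19 0.65 0.66 1.92 0.09]
115 0 0.0 [0.18 0.74 0.63 1.88 0.11]
115 80 0.0 [0.18 0.75 0.8  2.04 0.11]
120 0 0.0 [0.18 0.84 0.76 1.99 0.13]
120 80 0.0 [0.18 0.87 0.95 2.16 0.13]
125 0 0.0 [0.17 0.96 0.9  2.11 0.15]
125 80 3.02 [0.17 0.98 1.1  2.28 0.15]
130 0 0.0 [0.16 1.09 1.08 2.25 0.16]
130 80 233.57 [0.16 0.97 1.05 2.28 0.17]
135 0 119.59 [0.16 1.11 1.09 2.28 0.18]
135 80 839.44 [0.16 0.96 1.01 2.28 0.18]
25 19.02 [ 0.51 -0.42 -1.15 -0.2  -0.54]
30 0.0 [ 0.49 -0.46 -1.11 -0.06 -0.49]
35 0.0 [ 0.47 -0.46 -1.05  0.1  -0.45]
40 0.0 [ 0.45 -0.44 -0.98  0.23 -0.4 ]
45 0.0 [ 0.43 -0.41 -0.9   0.36 -0.36]
```

The arm model fits the logged poses exactly. It shows the finish must stay at or below about 128° pitch, so I'll grasp at about 38° pitch.

Request:
play_rows:
  series:
    - {"x":0.27,"y":-0.07,"z":0.27,"rx":0,"ry":-0.77,"rz":0}
    - {"x":0.27,"y":-0.07,"z":0.27,"rx":0,"ry":-0.77,"rz":0}
    - {"x":0,"y":0,"z":0,"rx":0,"ry":0,"rz":0}

```text
t: 4.02
ee_pos: [505.1, 159.3, 92.9]
eef_rot: [[-0.599, 0.088, 0.796], [0.058, 0.996, -0.066], [-0.799, 0.007, -0.602]]
force: [-0.8, -0.6, -1.8]
grip_width: 68.6
```

```bash
python3 - <<'E'
from h import *
s=log();go([567.3,150.3,21.2],s)
E
```

```text
t 4.02 p [505.1 159.3  92.9] pitch 37.1 yaw -5.0 yz 0.007 q [ 0.569 -0.741 -1.016  0.483 -0.506  0.439] w 68.6 F [-0.8 -0.6 -1.8]
tool units to go [ 0.78 -0.16  3.73]
```

Request:
play_rows:
  series:
    - {"x":0.39,"y":-0.08,"z":0.2,"rx":0,"ry":0,"rz":0}
    - {"x":0.39,"y":-0.08,"z":0.3,"rx":0,"ry":0,"rz":0}
    - {"x":0,"y":0,"z":0.7,"rx":0,"ry":0,"rz":0}
    - {"x":0,"y":0,"z":0.8,"rx":0,"ry":0,"rz":0}
    - {"x":0,"y":0,"z":0.8,"rx":0,"ry":0,"rz":0}
    - {"x":0,"y":0,"z":0,"rx":0,"ry":0,"rz":0}

```text
t: 4.52
ee_pos: [559.1, 157.1, 50.9]
eef_rot: [[-0.595, 0.085, 0.799], [0.068, 0.996, -0.056], [-0.801, 0.021, -0.598]]
force: [-0.5, 0.3, -0.8]
grip_width: 68.1
```

```bash
python3 - <<'E'
from h import *
s=log();go([567.3,150.3,21.2],s)
for c in('top','side'):
    im=capture(c)
    for d in spot_point(c,'tipped_jar_center')[:4]:print(c,d,onz(c,d['xy'],31).round(1))
im=capture('wrist');im2=np.hstack([cv2.resize(capture('side')[170:270,250:350],(420,420),interpolation=cv2.INTER_CUBIC),im[:,90:460]]);cv2.imwrite('pics/w3.png',im2[:,:,::-1])
E
```

```text
t 4.52 p [559.1 157.1  50.9] pitch 36.8 yaw -4.9 yz 0.021 q [ 0.481 -0.53  -1.007  0.243 -0.433  0.378] w 68.1 F [-0.5  0.3 -0.8]
tool units to go [ 0.74 -0.27  0.99]
top {'xy': [126.0, 134.9], 'score': 0.71} [703. 477.]
top {'xy': [195.5, 135.6], 'score': 0.57} [700.6 318.7]
top {'xy': [272.8, 297.0], 'score': 0.5} [332.5 144.4]
side {'xy': [303.4, 210.8], 'score': 0.9} [564.8 143.9]
side {'xy': [315.8, 126.4], 'score': 0.88} [695.  464.3]
side {'xy': [330.9, 157.5], 'score': 0.73} [697.3 319.4]
side {'xy': [218.8, 226.2], 'score': 0.68} [339.1 153. ]
```

View pics/w3.png

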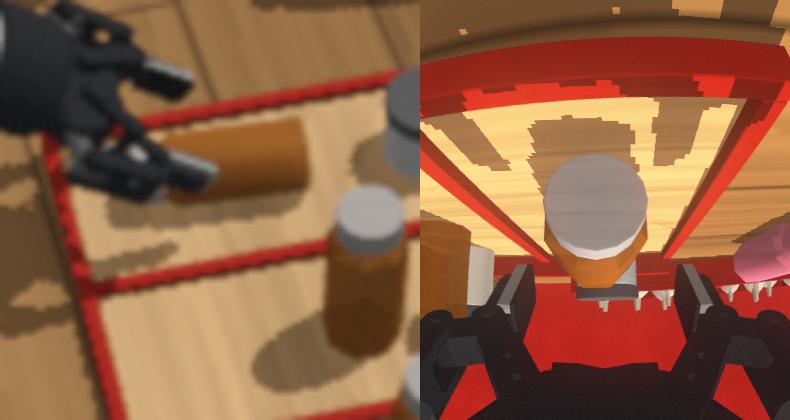

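The fingers straddle the jar, which sits a few mm toward tool -y, as the numbers say. I'm going in now.

Request:
play_rows:
  series:
    - {"x":0.3,"y":-0.15,"z":0.3,"rx":-0.15,"ry":0,"rz":0}
    - {"x":0.3,"y":-0.15,"z":0.4,"rx":-0.1,"ry":0,"rz":0}
    - {"x":0.2,"y":0,"z":0.3,"rx":0,"ry":0,"rz":0}
    - {"x":0,"y":0,"z":0,"rx":0,"ry":0,"rz":0}

```text
t: 5.15
ee_pos: [565.5, 152.5, 26.1]
eef_rot: [[-0.587, 0.062, 0.807], [0.069, 0.997, -0.027], [-0.807, 0.04, -0.59]]
force: [-0.7, -0.3, -0.4]
grip_width: 68.4
```

```bash
python3 - <<'E'
from h import *
s=log();go([567.3,150.3,21.2],s)
E
```

```text
t 5.15 p [565.5 152.5  26.1] pitch 36.2 yaw -3.6 yz 0.04 q [ 0.446 -0.493 -1.051  0.13  -0.381  0.346] w 68.4 F [-0.7 -0.3 -0.4]
tool units to go [ 0.11 -0.09  0.18]
```

Request:
play_rows:
  series:
    - {"x":0.11,"y":-0.09,"z":0.15,"rx":0.4,"ry":0,"rz":-0.25}
    - {"x":0,"y":0,"z":0,"rx":0,"ry":0,"rz":0}

```text
t: 5.32
ee_pos: [566.6, 150.5, 23.0]
eef_rot: [[-0.588, 0.078, 0.805], [0.047, 0.997, -0.062], [-0.808, 0.001, -0.59]]
force: [0.1, 0.1, -0.5]
grip_width: 68.5
```

Request:
play_rows:
  series:
    - {"x":0,"y":0,"z":0,"rx":0,"ry":0,"rz":0}
    - {"x":0,"y":0,"z":0,"rx":0,"ry":0,"rz":0}
    - {"x":0,"y":0,"z":0,"rx":0,"ry":0,"rz":0}
    - {"x":0,"y":0,"z":0,"rx":0,"ry":0,"rz":0}
    - {"x":0,"y":0,"z":0,"rx":0,"ry":0,"rz":0}
    - {"x":0,"y":0,"z":0,"rx":0,"ry":0,"rz":0}
  jaw: 1
  newtons: 40

```text
t: 5.82
ee_pos: [566.2, 152.2, 25.8]
eef_rot: [[-0.587, 0.074, 0.806], [0.049, 0.997, -0.057], [-0.808, 0.006, -0.589]]
force: [0.1, 1.2, -1.0]
grip_width: 45.5
```

```bash
python3 - <<'E'
from k import *
s=log()
# path feasibility: pad positions
for pad,pt in [((560,150,110),60),((580,150,110),75),((600,148,110),90),((612,147,105),105),((620,146,100),115),((622,146,92),120),((622,146,88),124),((622,146,84),126),((622,146,80),128)]:
    c=np.radians(pt);d=np.array([np.cos(c),np.cos(c)*-.087,-np.sin(c)])
    r=ik(np.array(pad)+24*d,pt);print(pad,pt,round(r.cost,2),r.x.round(2))
E
```

```text
t 5.82 p [566.2 152.2  25.8] pitch 36.1 yaw -4.3 yz 0.006 q [ 0.464 -0.474 -1.038  0.137 -0.424  0.343] w 45.5 F [ 0.1  1.2 -1. ]
(560, 150, 110) 60 0.0 [ 0.36 -0.28 -0.55  0.83 -0.22]
(580, 150, 110) 75 0.0 [ 0.3  -0.03 -0.25  1.11 -0.1 ]
(600, 148, 110) 90 0.0 [ 0.24  0.24  0.07  1.4  -0.  ]
(612, 147, 105) 105 0.0 [0.2  0.52 0.4  1.7  0.07]
(620, 146, 100) 115 0.0 [0.18 0.73 0.66 1.92 0.11]
(622, 146, 92) 120 0.0 [0.18 0.84 0.78 2.02 0.13]
(622, 146, 88) 124 0.0 [0.17 0.93 0.89 2.11 0.14]
(622, 146, 84) 126 0.0 [0.17 0.98 0.95 2.15 0.15]
(622, 146, 80) 128 0.0 [0.17 1.03 1.01 2.2  0.16]
```

Request:
play_rows:
  series:
    - {"x":-0.4,"y":0,"z":-0.3,"rx":0,"ry":0,"rz":0}
    - {"x":-0.8,"y":0,"z":-0.59,"rx":0,"ry":0,"rz":0}
    - {"x":-0.8,"y":0,"z":-0.59,"rx":0,"ry":0,"rz":0}
    - {"x":-0.8,"y":0,"z":-0.59,"rx":0,"ry":0,"rz":0}
    - {"x":0,"y":0,"z":0,"rx":0,"ry":0.5,"rz":0}
    - {"x":0,"y":0,"z":0,"rx":0,"ry":1,"rz":0}
    - {"x":0,"y":0,"z":0,"rx":0,"ry":1,"rz":0}
    - {"x":0,"y":0,"z":0,"rx":0,"ry":1,"rz":0}
    - {"x":0,"y":0,"z":0,"rx":0,"ry":1,"rz":0}
    - {"x":0,"y":0,"z":0,"rx":0,"ry":1,"rz":0}

```text
t: 6.65
ee_pos: [559.3, 150.3, 112.1]
eef_rot: [[-0.903, 0.073, 0.423], [0.069, 0.997, -0.026], [-0.424, 0.006, -0.906]]
force: [0.5, 0.6, -1.8]
grip_width: 45.3
```

```bash
python3 - <<'E'
from h import *
s=log();R=np.array(s['eef_rot']);pad=np.array(s['ee_pos'])-24*R[:,2];print('pad',pad)
E
```

```text
t 6.65 p [559.3 150.3 112.1] pitch 65.0 yaw -4.2 yz 0.006 q [ 0.345 -0.257 -0.449  0.973 -0.168  0.385] w 45.3 F [ 0.5  0.6 -1.8]
pad [549.14768275 150.8938853  133.81347867]
```

Request:
play_rows:
  series:
    - {"x":-0.18,"y":0,"z":0.1,"rx":0,"ry":1,"rz":0}
    - {"x":-0.18,"y":0,"z":0.1,"rx":0,"ry":1,"rz":0}
    - {"x":-0.18,"y":0,"z":0.1,"rx":0,"ry":1,"rz":0}
    - {"x":-0.18,"y":0,"z":0.1,"rx":0,"ry":1,"rz":0}
    - {"x":-0.18,"y":0,"z":0.1,"rx":0,"ry":1,"rz":0}
    - {"x":-0.18,"y":0,"z":0.1,"rx":0,"ry":1,"rz":0}
    - {"x":-0.18,"y":0,"z":0.1,"rx":0,"ry":1,"rz":0}
    - {"x":-0.18,"y":0,"z":0.1,"rx":0,"ry":1,"rz":0}
    - {"x":0,"y":0,"z":0,"rx":0,"ry":0,"rz":0}

```text
t: 7.4
ee_pos: [602.3, 147.0, 93.6]
eef_rot: [[-0.953, 0.078, -0.292], [0.072, 0.997, 0.033], [0.294, 0.01, -0.956]]
force: [1.9, -0.0, -4.9]
grip_width: 45.3
```

```bash
python3 - <<'E'
from h import *
s=log();R=np.array(s['eef_rot']);pad=np.array(s['ee_pos'])-24*R[:,2];print('pad',pad)
c=np.radians(115);d=np.array([np.cos(c),-np.cos(c)*.075,-np.sin(c)]);go(np.array([618,147,105])+24*d,s)
im2=capture('side')[150:290,230:400];cv2.imwrite('pics/s4.png',cv2.resize(im2,None,fx=3.5,fy=3.5,interpolation=cv2.INTER_CUBIC)[:,:,::-1])
E
```

```text
t 7.4 p [602.3 147.   93.6] pitch 107.0 yaw -4.5 yz 0.01 q [0.198 0.551 0.456 1.76  0.09  0.262] w 45.3 F [ 1.9 -0.  -4.9]
pad [609.297627   146.2344287  116.50554072]
tool units to go [-0.33  0.04  0.33]
```

View pics/s4.png

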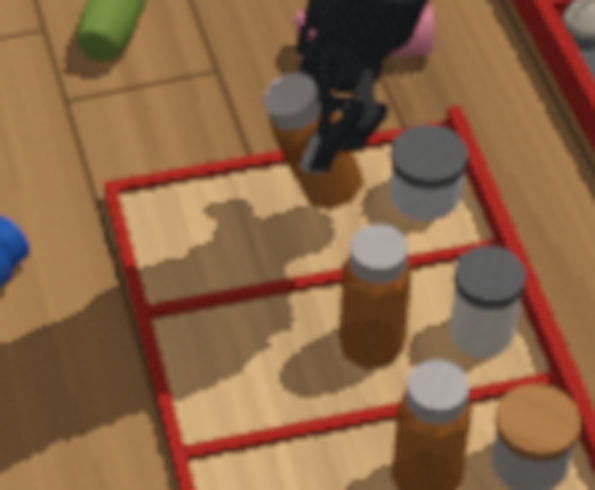

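The jar is held firmly, about 19° short of upright. Next is the rest of the turn and a partial lowering.

Request:
play_rows:
  series:
    - {"x":-0.19,"y":0,"z":0.1,"rx":0,"ry":0.8,"rz":0}
    - {"x":-0.19,"y":0,"z":0.14,"rx":0,"ry":0.8,"rz":0}
    - {"x":-0.19,"y":0,"z":0.14,"rx":0,"ry":0.8,"rz":0}
    - {"x":-0.19,"y":0,"z":0.14,"rx":0,"ry":0.8,"rz":0}
    - {"x":0,"y":0,"z":0,"rx":0,"ry":0,"rz":0}

```text
t: 7.87
ee_pos: [612.9, 146.6, 77.2]
eef_rot: [[-0.838, 0.077, -0.54], [0.059, 0.997, 0.051], [0.542, 0.011, -0.84]]
force: [-0.2, 0.5, -6.4]
grip_width: 45.5
```

```bash
python3 - <<'E'
from h import *
s=log();R=np.array(s['eef_rot']);pad=np.array(s['ee_pos'])-24*R[:,2];print('pad',pad)
a=capture('side')[150:260,260:400];b=capture('top')[110:220,240:380];im=np.hstack([cv2.resize(i,(400,314),interpolation=cv2.INTER_CUBIC) for i in(a,b)]);cv2.imwrite('pics/s5.png',im[:,:,::-1])
E
```

```text
t 7.87 p [612.9 146.6  77.2] pitch 122.7 yaw -4.4 yz 0.011 q [0.171 0.922 0.902 2.107 0.142 0.204] w 45.5 F [-0.2  0.5 -6.4]
pad [625.85194673 145.43609655  97.39941077]
```

View pics/s5.png

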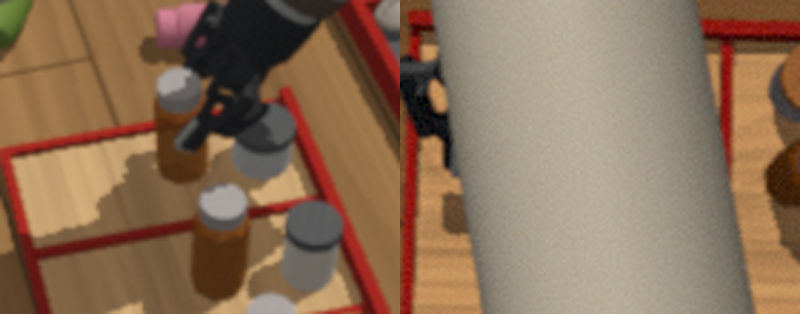

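Request:
play_rows:
  series:
    - {"x":-0.1,"y":0,"z":0.13,"rx":0,"ry":0.4,"rz":0}
    - {"x":-0.1,"y":0,"z":0.13,"rx":0,"ry":0.3,"rz":0}
    - {"x":0,"y":0,"z":0,"rx":0,"ry":0,"rz":0}

```text
t: 8.22
ee_pos: [614.4, 148.3, 87.2]
eef_rot: [[-0.824, 0.074, -0.562], [0.052, 0.997, 0.055], [0.564, 0.016, -0.825]]
force: [0.1, -0.2, -2.2]
grip_width: 45.3
```

```bash
python3 - <<'E'
from h import *
s=log();R=np.array(s['eef_rot']);pad=np.array(s['ee_pos'])-24*R[:,2];print('pad',pad)
print('earlier lid',onz('side',(323,181.5),136))
im=capture('side');cv2.imwrite('pics/s6f.png',im[:,:,::-1])
for d in spot_point('side','tipped_jar_center')[:4]+spot_point('side','jar_a_center')[:4]:print(d,onz('side',d['xy'],pad[2]-71.6+55))
E
```

```text
t 8.22 p [614.4 148.3  87.2] pitch 124.2 yaw -4.3 yz 0.016 q [0.169 0.973 0.993 2.174 0.15  0.194] w 45.3 F [ 0.1 -0.2 -2.2]
pad [627.87250472 146.932821   107.00258547]
earlier lid [614.20197867 136.45358701]
{'xy': [217.7, 225.7], 'score': 0.98} [335.12570956 105.03985294]
{'xy': [319.1, 122.9], 'score': 0.67} [687.74049196 409.41312244]
{'xy': [334.0, 156.9], 'score': 0.63} [685.08547287 259.9424048 ]
{'xy': [322.0, 190.5], 'score': 0.55} [616.25550962 148.07475031]
{'xy': [347.4, 270.8], 'score': 0.96} [ 598.09933381 -108.17744209]
```

Request:
play_rows:
  series:
    - {"x":0,"y":0,"z":0,"rx":0,"ry":0,"rz":0}
    - {"x":0,"y":0,"z":0,"rx":0,"ry":0,"rz":0}

```text
t: 8.53
ee_pos: [614.6, 148.6, 92.3]
eef_rot: [[-0.829, 0.074, -0.554], [0.051, 0.997, 0.056], [0.556, 0.018, -0.831]]
force: [0.6, -0.4, -1.8]
grip_width: 45.5
```

Request:
play_rows:
  series:
    - {"x":-0.14,"y":-0.05,"z":0.2,"rx":0,"ry":0.2,"rz":0}

```text
t: 8.62
ee_pos: [614.8, 147.9, 89.5]
eef_rot: [[-0.823, 0.073, -0.564], [0.05, 0.997, 0.057], [0.567, 0.019, -0.824]]
force: [0.3, 0.0, -0.3]
grip_width: 45.4
```

Request:
play_rows:
  series:
    - {"x":0,"y":0,"z":0,"rx":0,"ry":0,"rz":0}

```text
t: 8.7
ee_pos: [614.6, 147.6, 88.3]
eef_rot: [[-0.821, 0.073, -0.566], [0.05, 0.997, 0.057], [0.568, 0.019, -0.823]]
force: [-0.2, -0.7, -2.7]
grip_width: 45.1
```

Request:
play_rows:
  series:
    - {"x":-0.18,"y":-0.02,"z":0.26,"rx":0,"ry":0.15,"rz":0}
    - {"x":-0.18,"y":-0.02,"z":0.26,"rx":0,"ry":0.15,"rz":0}
    - {"x":-0.18,"y":0,"z":0.26,"rx":0,"ry":0.15,"rz":0}

```text
t: 8.95
ee_pos: [614.8, 147.0, 64.9]
eef_rot: [[-0.799, 0.073, -0.597], [0.047, 0.997, 0.06], [0.599, 0.02, -0.8]]
force: [-0.6, 0.1, -2.0]
grip_width: 45.5
```

```bash
python3 - <<'E'
from h import *
import json
s=log();R=np.array(s['eef_rot']);pad=np.array(s['ee_pos'])-24*R[:,2];print('pad',pad)
L=[json.loads(l) for l in open('log.txt')]
g=[l for l in L if abs(l['t']-5.82)<.02][0];R0=np.array(g['eef_rot']);y=R0[:,1];a=np.cross([0,0,1.],y);a/=np.linalg.norm(a)
if a[0]>0:a=-a
p0=np.array(g['ee_pos']);print('axis now',(R@R0.T@a).round(3))
for c0 in ([563.5,150.7,31],):
    c=np.array(c0,float); base=c-55*a
    c[1]=0;print('base centre',(R@R0.T@(base-p0)+np.array(s['ee_pos'])).round(1))
E
```

```text
t 8.95 p [614.8 147.   64.9] pitch 126.7 yaw -4.2 yz 0.02 q [0.164 1.036 1.035 2.196 0.157 0.18 ] w 45.5 F [-0.6  0.1 -2. ]
pad [629.14202964 145.60301844  84.07042806]
axis now [ 0.012 -0.021  1.   ]
base centre [619.3 146.1  12.3]
```

Request:
play_rows:
  series:
    - {"x":-0.02,"y":0,"z":0.22,"rx":0,"ry":-0.1,"rz":0}
    - {"x":0,"y":0,"z":0.04,"rx":0,"ry":0,"rz":0}

```text
t: 9.12
ee_pos: [610.9, 146.7, 58.5]
eef_rot: [[-0.801, 0.075, -0.594], [0.049, 0.997, 0.06], [0.596, 0.019, -0.803]]
force: [14.1, 1.7, 30.1]
grip_width: 45.4
```

```bash
cat >> h.py <<'E'
def jar():
    import json
    s=log();R=np.array(s['eef_rot'])
    L=[json.loads(l) for l in open('log.txt')]
    g=[l for l in L if abs(l['t']-5.82)<.02][0];R0=np.array(g['eef_rot']);a=np.cross(R0[:,1],[0,0,1.]);a/=np.linalg.norm(a);a*=-np.sign(a[0])
    base=np.array([563.5,150.7,31])-55*a
    print('axis',(R@R0.T@a).round(3),'base',(R@R0.T@(base-np.array(g['ee_pos']))+np.array(s['ee_pos'])).round(1))
E
python3 -c "
from h import *
jar()"
```

```text
t 9.12 p [610.9 146.7  58.5] pitch 126.5 yaw -4.3 yz 0.019 q [0.165 1.008 0.977 2.163 0.157 0.183] w 45.4 F [14.1  1.7 30.1]
axis [ 0.008 -0.02   1.   ] base [615.6 145.7   5.9]
```

Request:
play_rows:
  series:
    - {"x":0,"y":0,"z":-0.04,"rx":0,"ry":0,"rz":0}
    - {"x":0,"y":0,"z":0,"rx":0,"ry":0,"rz":0}

```text
t: 9.28
ee_pos: [611.5, 146.5, 58.5]
eef_rot: [[-0.8, 0.076, -0.595], [0.049, 0.997, 0.06], [0.598, 0.019, -0.801]]
force: [3.7, -1.1, 9.7]
grip_width: 45.4
```

```bash
python3 -c "
from h import *
jar()
im=capture('side')[150:260,260:400];cv2.imwrite('pics/s7.png',cv2.resize(im,(700,550),interpolation=cv2.INTER_CUBIC)[:,:,::-1])"
```

```text
t 9.28 p [611.5 146.5  58.5] pitch 126.6 yaw -4.3 yz 0.019 q [0.164 1.013 0.985 2.167 0.157 0.182] w 45.4 F [ 3.7 -1.1  9.7]
axis [ 0.01 -0.02  1.  ] base [616.  145.5   6. ]
```

View pics/s7.png

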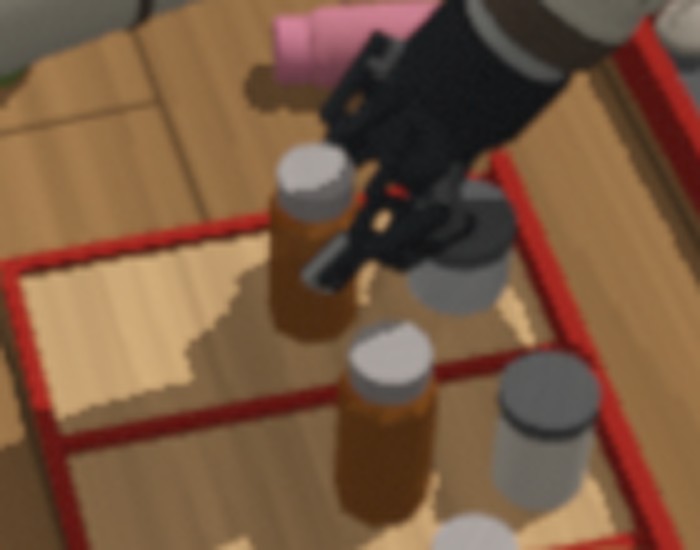

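The jar is upright on the floor (contact force about 10 N, axis within about 1.3°) and in line with the row. Releasing it now.

Request:
play_rows:
  series:
    - {"x":0,"y":0,"z":0,"rx":0,"ry":0,"rz":0}
    - {"x":0,"y":0,"z":0,"rx":0,"ry":0,"rz":0}
    - {"x":0,"y":0,"z":0,"rx":0,"ry":0,"rz":0}
    - {"x":0,"y":0,"z":0,"rx":0,"ry":0,"rz":0}
  jaw: 0.15

```text
t: 9.67
ee_pos: [611.0, 146.3, 54.9]
eef_rot: [[-0.797, 0.076, -0.6], [0.05, 0.997, 0.06], [0.602, 0.018, -0.798]]
force: [1.1, -2.0, 0.8]
grip_width: 72.4
```

```bash
python3 -c "
from h import *
log()
im=capture('wrist');cv2.imwrite('pics/w8.png',im[:,:,::-1])"
```

```text
t 9.67 p [611.  146.3  54.9] pitch 126.9 yaw -4.3 yz 0.018 q [0.164 1.019 0.986 2.167 0.158 0.182] w 72.4 F [ 1.1 -2.   0.8]
```

View pics/w8.png

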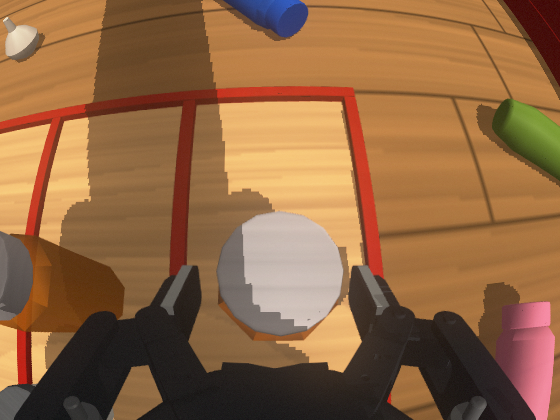

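The jar stands free, centred between the rails and fingers. I'm backing away along the tool axis while easing the pitch.

Request:
play_rows:
  series:
    - {"x":0,"y":0,"z":-0.5,"rx":0,"ry":-0.6,"rz":0}
    - {"x":0,"y":0,"z":-0.6,"rx":0,"ry":-0.7,"rz":0}
    - {"x":0,"y":0,"z":-0.7,"rx":0,"ry":-0.7,"rz":0}
    - {"x":0,"y":0,"z":-0.8,"rx":0,"ry":-0.7,"rz":0}

```text
t: 10.05
ee_pos: [643.9, 142.2, 100.8]
eef_rot: [[-0.911, 0.076, -0.406], [0.064, 0.997, 0.044], [0.408, 0.014, -0.913]]
force: [-0.3, -0.6, -0.2]
grip_width: 72.8
```

Request:
play_rows:
  series:
    - {"x":0,"y":0,"z":-0.9,"rx":0,"ry":-0.7,"rz":0}
    - {"x":0,"y":0,"z":-0.9,"rx":0,"ry":-0.7,"rz":0}
    - {"x":0,"y":0,"z":-0.9,"rx":0,"ry":-0.7,"rz":0}
    - {"x":0,"y":0,"z":-0.9,"rx":0,"ry":-0.7,"rz":0}
    - {"x":0,"y":0,"z":-0.9,"rx":0,"ry":0,"rz":0}

```text
t: 10.47
ee_pos: [675.5, 137.8, 210.7]
eef_rot: [[-0.983, 0.077, -0.164], [0.073, 0.997, 0.025], [0.166, 0.012, -0.986]]
force: [0.4, 1.0, 0.1]
grip_width: 72.8
```

Request:
play_rows:
  series:
    - {"x":0,"y":1,"z":-0.5,"rx":0,"ry":0,"rz":0}
    - {"x":0.5,"y":1,"z":0,"rx":0,"ry":0,"rz":0}
    - {"x":1,"y":1,"z":0,"rx":0,"ry":0,"rz":0}
    - {"x":1,"y":1,"z":0,"rx":0,"ry":0,"rz":0}
    - {"x":1,"y":1,"z":0,"rx":0,"ry":0,"rz":0}
    - {"x":1,"y":1,"z":0,"rx":0,"ry":0,"rz":0}
    - {"x":1,"y":1,"z":0,"rx":0,"ry":0,"rz":0}
    - {"x":1,"y":1,"z":0,"rx":0,"ry":0,"rz":0}
    - {"x":1,"y":1,"z":0,"rx":0,"ry":0,"rz":0}
    - {"x":0,"y":0,"z":0,"rx":0,"ry":0,"rz":0}

```text
t: 11.3
ee_pos: [503.6, 383.0, 261.6]
eef_rot: [[-0.984, 0.083, -0.161], [0.079, 0.996, 0.027], [0.162, 0.013, -0.987]]
force: [-1.1, -0.7, 0.7]
grip_width: 72.3
```

```bash
python3 - <<'E'
from h import *
log()
t=capture('top')[110:250,240:415];s=capture('side')[175:315,255:430]
im=np.hstack([cv2.resize(a,None,fx=2.28,fy=2.28*1.4,interpolation=cv2.INTER_CUBIC) if 0 else cv2.resize(a,None,fx=2.28,fy=2.28,interpolation=cv2.INTER_CUBIC) for a in(t,s)])
print(im.shape);cv2.imwrite('pics/f.png',im[:,:,::-1])
for c in('top','side'):
    for d in spot_point(c,'jar_a_center')+spot_point(c,'tipped_jar_center'):
        x=onz(c,d['xy'],63)
        if 560<x[0]<680 and -150<x[1]<200:print(c,d,x.round(1))
E
```

```text
t 11.3 p [503.6 383.  261.6] pitch 99.3 yaw -4.7 yz 0.013 q [0.599 0.454 0.674 1.91  0.113 0.674] w 72.3 F [-1.1 -0.7  0.7]
(319, 798, 3)
top {'xy': [270.8, 170.7], 'score': 0.84} [614.7 146.8]
side {'xy': [347.2, 273.9], 'score': 0.71} [602.5 -98.7]
side {'xy': [321.8, 200.2], 'score': 0.58} [613.7 139.3]
```

View pics/f.png

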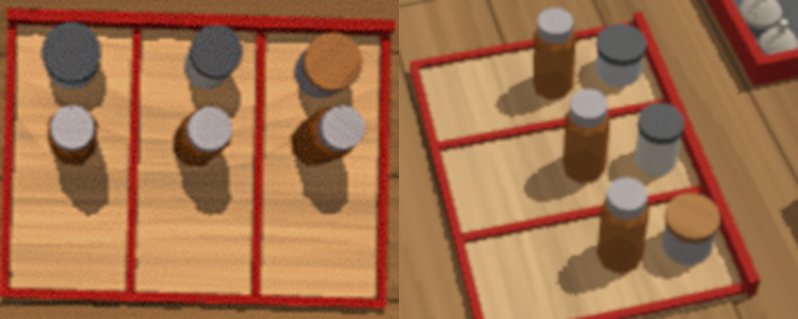

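All three jars stand in one row: lids at crop pixels (72,128), (210,130) and (342,128). The restored jar is mid-lane between rails at about x=10 and x=133. Handing in.

```bash
python3 -c "
from h import *
print('lid',onz('top',(271.6,166.1),118));print(close_job())"
```

```text
lid [616.83265546 144.55348609]
the job is handed in; nothing more can be done
None
```

The tipped jar is back upright on its base in its own lane (the +y one), in line with the two standing jars. I gripped it across two flats with the hand tilted, turned it 90° while lifted, set it down, let go and backed clear. The job was handed in at about 11.5 s of the 35 s.

**Position:** the top camera puts the jar's lid at about (617, 145) mm. The other two lids measured x = 616 and 617 mm before the move. The target was about (616, 146), mid-lane.

**Other jars:** in the last pictures both are still standing where they were. The arm held clear and touched nothing.

**Forces:** setting the jar down gave a brief reading of about 33 N at the wrist, well under the 120 N limit.

**Checks that disagreed:**
- **Side camera:** its network put the jar centre at y = 139 mm, while the top camera's network gave 147. I trusted the top view and its picture.
- **Last network pass:** it did not report the middle jar, and the side camera put the right-hand jar about 14 mm short in x. I judged both from the picture.
- **Early wrist view:** it read about 8 mm off in y, so I did not use it for the final position.

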